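# Right the fallen sealer bottle against the back panel

## Robot

A 7-joint arm with a two-finger parallel gripper is mounted at the origin on a cart in front of the work surface, level with it; the furniture and walls round the work are solid. World frame = base frame: x ahead of the robot, y to its left, z up, the work surface at z = 0. Lengths are in m, angles in rad, forces in N, time in s.
With the tool pointing down it reaches from about 0.4 to 0.875 m from the base axis. Payload 19.3 kg.
Tool frame: the origin (TCP) lies on the centre line of the jaws, within the pads' length; the fingertips stand 14 mm ahead of it and the grasp point (between the pads) lies 5 mm behind it; y points along the fingers, x is the direction in which the jaws open and shut, and the axes are right-handed (so a half turn about y gives the same grasp; the last joint's range is limited). The gripper opens to 85 mm and grips with 20 to 120 N. Pads are 22 mm wide; open, the fingers measure 114 mm over their backs; the gripper's body (76 mm by 85 mm) begins 54 mm behind the grasp point. The pads swing forward as they close: fully open they stand 13 mm farther back than shut.
Start: joints at [-1.244, 0.521, -0.036, 1.599, 0.021, 1.021, -0.113], TCP at [0.242, 0.576, 0.245] pointing down, gripper open.
Joint ranges: [-2.91, 2.91], [-0.3, 2.13], [-1.5, 1.42], [0.17, 2.43], [-1.26, 4.41], [0.16, 1.93], [-2.52, 2.52]. Speed limits (rad/s): [1.89, 1.89, 2.39, 2.39, 3.01, 3.01, 3.01].

## Interface

Orientations are given as [roll, pitch, yaw] about the fixed x, y, z axes, in that order (R = Rz(yaw) Ry(pitch) Rx(roll)).
In Python, from workcell import monitor, grab_frame, workorder gives the robot as it stands.
- The arm moves only by the tool drive_tool, never from a script. Its argument "steps" is one flat list of numbers, 5 for each row, row after row: the finger opening in mm, from 0 to 85.4, then the shift along the world's x, y, z in mm, then the turn about the world's z in degrees. In form: [fingers, tx, ty, tz, twist, fingers, tx, ty, tz, twist, ...]. A call has exactly 5 rows; each row shifts and turns the commanded pose from where the row before left it; what a row does not reach is not made up. A row lasts 1/12 s, in which the tool goes at most 41.7 mm and 7.16 degrees, less where a joint would pass 70% of its speed; a pose out of reach is approached as far as the arm can. A call is refused whole if a number of a shift passes 41.7 or a number of a turn 7.16, either way. A call with a gripper value outside its range is refused whole. The fingers move at their own pace and stop on an object; "grip_force" is the grip in N (left out, the last holds). Time passes only in rows, so rows that do not move let the fingers close, or fill a call up. It gives the time, the measured TCP pose, the force and the opening at its end, in the units of the state.
- monitor.observe(): the state, without advancing time (a new reading comes with each control period).
- grab_frame(name): name is "scene" or "top"; returns a dict with "frame" (420x560x3 uint8, red, green, blue), "vertical_fov" (degrees; the focal length in pixels is half the picture's height over the tangent of half this angle, whatever the lens; pixels are square), "cx", "cy" (the principal point, pixels), "xyz" and "orientation" of the camera in the world. Camera axes: x right, y down, z forward; pixel columns grow to the right and rows downward; lengths in m; the calibration is good to about 2 mm. A picture is of the moment at which its call begins. There is no depth.
- workorder.job_done(): hands the job in, once; it reports no verdict.
The state is a dict: "clock": time; "qpos": joint angles; "qd": joint speeds; "joint_efforts": joint torques, N m; "position": TCP position; "tool_rot": TCP orientation; "force": force on the tool from outside, world axes, zero at the start; "moment": the same for the moment, N m; "grip_width": finger opening in m.
Only numpy, scipy, OpenCV 4.12 (cv2) and the standard library are available. Lean on these libraries where they do the work, as an engineer would, in place of code of your own. Each camera call takes 0.05 s, during which the arm holds its last target. There are 200 camera calls.

## Task

The bottle of thread sealer has fallen over in front of the upright steel back panel. Raise its nozzle end, lean the bottle with its top end against the panel and its foot on the bench, and let go of it there; then push its foot towards the panel so that its top slides up the panel until the bottle stands, and press it flush against the panel with about 8 N for a second, at no time pushing it against the panel with more than 20 N. Leave the bottle standing there and do not disturb anything else.

Things in the scene. Friction and masses are not known exactly. Their poses are not given: they have to be found in the camera images.
- bottle_mid (a point): Small cream plastic bottle, flat-sided, thin dark nozzle, rigid, 160 to 240 g; this point: on its long axis, half-way up. Own z: from foot (58 mm behind) to nozzle tip (58 mm ahead). Body 26 mm thick (own x), 40 mm wide (own y), 80 mm tall; then the nozzle, 15 mm across, 36 mm long: grip here. Starts lying on a broad side, nozzle towards the panel, own +x down; standing, +x faces the panel.
- bottle_foot (a point): Centre of the bottle's flat foot, same axes as bottle_mid. The bottle's centre of mass is 44 mm above it. Leaning less than about 16 degrees from upright the bottle drops onto its foot by itself; leaning more than about 50 degrees it jams when its foot is pushed. Friction of bottle, bench and panel is about 0.6.
- nozzle_tip (a point): The end of the bottle's nozzle, on its long axis, 116 mm from the foot. Same axes as bottle_mid. When the bottle leans, the edge of this end touches the panel.
- panel_foot (a point): Grey steel back panel, fixed to the bench, rigid: an upright sheet 280 mm wide, 120 mm high, 5 mm thick, with a foot flange and gussets behind. This point: middle of the lower edge of its front face, on the bench; own x points into the panel (away from the robot), y along it, z up. The face is the plane x = 0 here, and reaches 140 mm to each side.
- sealer_bottle: The bottle as a whole; origin 1 mm from bottle_foot (use the points: its own x and y are turned 25 degrees from theirs).
- back_panel: The panel as a whole; origin and axes as panel_foot.
- capacitor_0: Bystander: a grey metal capacitor can, 46 mm across and 93 mm tall, standing in front of the panel near its left end. Origin at the centre of its foot.
- bearing_2: Bystander: a ball bearing lying flat, 48 mm across, 14 mm high, in front of the panel near its right end. Origin at the centre of its underside.
- bearing_0: Bystander: a ball bearing lying flat, 42 mm across, 13 mm high. Origin at the centre of its underside.
- wood_block: Bystander: a small wooden packing block, 62 x 78 x 22 mm, lying flat. Origin at the centre of its underside.
- tap_in_block: Bystander: a screw tap standing in a round wooden foot, 40 mm across and 94 mm tall. Origin at the centre of its foot.

How it is judged:
By the outcome, as a careful person would: the job done as asked, in the order asked, and still so for the second after the job is handed in, with the robot touching nothing.
It also fails if it takes over 72 s, if anything falls off the work surface, if the arm or the gripper's body presses on something with over 40 N, if the wrist force passes 120 N, or if a joint passes its speed limit or range.

## Working session

There is one attempt and no reset: what is moved stays moved. The work goes in short steps, Python scripts to look and compute and a tool call to move; the robot and the scene stay as the last step left them, time stands still between calls to the robot, and variables do not carry over. Pictures are saved under pics/ and viewed, about 8 in all and at most 12, crops included, and the job is handed in when it is done.

Besides the shell and the picture viewer there is one more tool, called by a JSON object that holds its "name" and its "arguments". drive_tool: Moves the arm, as the interface text tells. Its arguments: {"type":"object","properties":{"steps":{"type":"array"},"grip_force":{"type":"number"}},"required":["steps"]}

```bash
mkdir -p pics; ls; cat > h.py <<'E'
import numpy as np, cv2
from scipy.spatial.transform import Rotation as R
from workcell import monitor, grab_frame, workorder
def snap(n,fn):
    d=grab_frame(n); cv2.imwrite('pics/'+fn,d['frame'][:,:,::-1]); return {k:v for k,v in d.items() if k!='frame'}
def cam(d):
    f=210/np.tan(np.radians(d['vertical_fov'])/2)
    o=np.array(d['orientation'],float)
    M=R.from_euler('xyz',o).as_matrix() if o.size==3 else (o if o.shape==(3,3) else R.from_quat(o).as_matrix())
    return f,M,np.array(d['xyz'],float)
def ray(d,u,v):
    f,M,p=cam(d); return p,M@np.array([(u-d['cx'])/f,(v-d['cy'])/f,1.])
def onz(d,u,v,z):
    p,r=ray(d,u,v); return p+r*(z-p[2])/r[2]
def tri(a,b):
    (p,r),(q,s)=ray(*a),ray(*b); t=np.linalg.lstsq(np.c_[r,-s],q-p,rcond=None)[0]
    A,B=p+r*t[0],q+s*t[1]; return (A+B)/2,np.linalg.norm(A-B)
def proj(d,P):
    f,M,p=cam(d); c=M.T@(np.array(P)-p); return f*c[:2]/c[2]+[d['cx'],d['cy']]
E
python3 - <<'E'
from h import *
import json
o={}
for n in('scene','top'):
    d=snap(n,n+'0.png'); o[n]={k:np.array(v).tolist() for k,v in d.items()}; print(n,o[n])
json.dump(o,open('cams0.json','w'))
s=monitor.observe(); print(s)
a=cv2.imread('pics/scene0.png');b=cv2.imread('pics/top0.png')
E
```

```text
pics
scene {'vertical_fov': 51.83030083749996, 'cx': 279.7485569183671, 'cy': 211.29899354873794, 'xyz': [-0.044414705458377314, 0.4895034758762921, 0.5768556566392955], 'orientation': [-2.256643429324403, 0.010370770733027612, -2.12116502847834]}
top {'vertical_fov': 56.52725769319569, 'cx': 276.33106319009926, 'cy': 207.94566706131047, 'xyz': [0.3958146151809753, 0.1834232089688651, 0.8639695449109035], 'orientation': [-2.97903105620379, -0.03045100113984378, -1.5576573787521057]}
{'clock': 0.1, 'qpos': array([-1.24418711,  0.52191512, -0.03631775,  1.59994137,  0.02119   ,
        1.02110227, -0.11281234]), 'qd': array([-0.00089368, -0.00174603,  0.00052107, -0.00121533, -0.00179991,
        0.00061359,  0.00072371]), 'joint_efforts': array([ 2.47827513e-03, -9.28469682e+01,  1.98377140e+00, -3.70530474e+01,
        1.82202790e-02,  5.40557667e-03,  1.23766140e-04]), 'position': array([0.2414719 , 0.57616232, 0.24481132]), 'tool_rot': array([-1.57086123e+00,  9.79361845e-04,  1.17394996e+00]), 'force': array([ 0.09793426, -0.25638039, -0.86396703]), 'moment': array([ 0.00946821,  0.03178687, -0.02853526]), 'grip_width': 0.08544035930252529}
```

View images.

View pics/scene0.png

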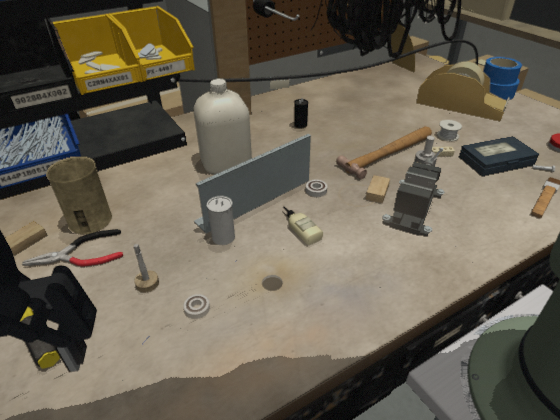

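View pics/top0.png

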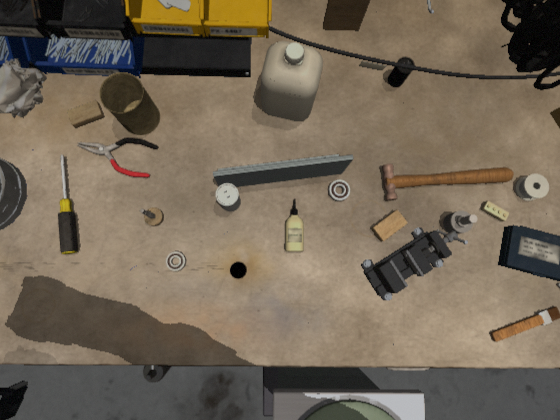

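```bash
python3 - <<'E'
import cv2
a=cv2.imread('pics/scene0.png')[130:250,185:345];cv2.imwrite('pics/s0c.png',cv2.resize(a,(800,600),interpolation=cv2.INTER_CUBIC))
a=cv2.imread('pics/top0.png')[145:262,208:364];cv2.imwrite('pics/t0c.png',cv2.resize(a,(780,585),interpolation=cv2.INTER_CUBIC))
E
```

```text
(no output)
```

View pics/s0c.png

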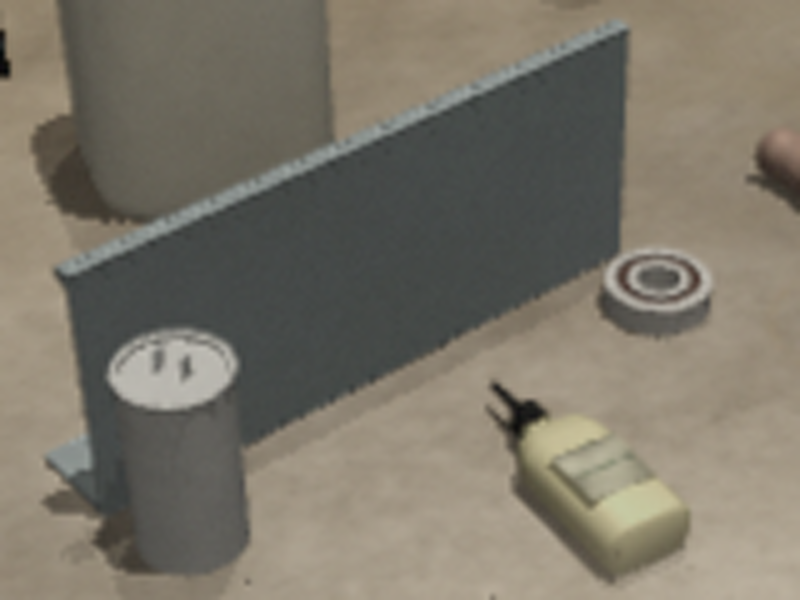

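View pics/t0c.png

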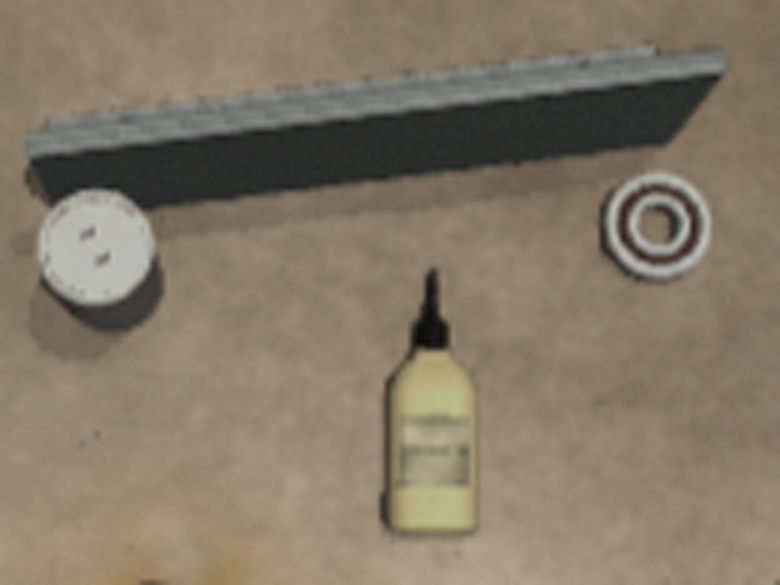

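```bash
python3 - <<'E'
from h import *
import json
c=json.load(open('cams0.json')); S,T=c['scene'],c['top']
s=lambda u,v:(S,185+u/5,130+v/5); t=lambda u,v:(T,208+u/5,145+v/5)
np.set_printoptions(precision=4,suppress=True)
for n,a,b in [('tip',(493,384),(432,270)),('nozbase',(532,410),(431,345)),('panTL',(67,275),(33,158)),('panTR',(628,32),(723,73)),('panBR',(619,255),(668,145)),
 ('bear2',(658,279),(657,226)),('cap',(173,369),(97,247)),('footR_top',(688,508),(477,531))]:
    P,e=tri(s(*a),t(*b)); print(n,P,e)
for n,p,z in [('footL',(388,531),.022),('footR',(477,531),.022),('shR',(475,380),.022),('shL',(389,380),.022),('panB1',(165,208),0),('panB2',(668,145),0),('tip',(432,270),.013),('neckbase',(431,347),.013)]:
    print('top',n,onz(*t(*p),z))
for n,p,z in [('panB1',(240,447),0),('panB2',(619,255),0),('tip',(493,384),.013)]: print('scene',n,onz(*s(*p),z))
E
```

```text
tip [0.5566 0.1188 0.0111] 0.0012201958040993339
nozbase [0.5218 0.1207 0.022 ] 0.0007565901410885243
panTL [0.579  0.2848 0.1175] 0.002284042375079925
panTR [0.6193 0.0109 0.1152] 0.000723923344827925
panBR [ 0.6197  0.0103 -0.0017] 4.038922973105461e-05
bear2 [0.5784 0.0186 0.0131] 0.0004306775994488968
cap [0.5502 0.261  0.0833] 0.00011045373977327383
footR_top [0.4416 0.1006 0.0201] 0.001542838729280088
top footL [0.4405 0.1384 0.022 ]
top footR [0.4411 0.1001 0.022 ]
top shR [0.5065 0.1011 0.022 ]
top shL [0.5059 0.1386 0.022 ]
top panB1 [0.5853 0.2394 0.    ]
top panB2 [0.6193 0.0107 0.    ]
top tip [0.5566 0.1195 0.013 ]
top neckbase [0.5221 0.1197 0.013 ]
scene panB1 [0.5885 0.2213 0.    ]
scene panB2 [0.6177 0.0118 0.    ]
scene tip [0.5543 0.1196 0.013 ]
```

The pictures place the bottle lying along +x, with its tip near (0.556, 0.119) and its foot near (0.441, 0.119). The panel normal is turned about 8.4°, and the heights agree with the text. I'll move above the nozzle now.

{"name": "drive_tool", "arguments": {"steps": [85, 20, -30, 0, 1.5, 85, 20, -30, 0, 1.5, 85, 20, -30, 0, 1.5, 85, 20, -30, 0, 1.5, 85, 20, -30, 0, 1.5], "grip_force": 20}}

```text
clock: 0.52
position: [0.3421, 0.4247, 0.2451]
tool_rot: [-1.571, 0.0, 1.306]
force: [0.8, 1.2, 0.0]
grip_width: 0.0848
```

{"name": "drive_tool", "arguments": {"steps": [85, 20, -30, 0, 1.5, 85, 20, -30, 0, 1.5, 85, 20, -30, 0, 1.5, 85, 20, -30, 0, 1.5, 85, 20, -30, 0, 1.5]}}

```text
clock: 0.93
position: [0.4421, 0.2747, 0.2452]
tool_rot: [-1.571, 0.0, 1.437]
force: [0.6, 0.2, 0.2]
grip_width: 0.0851
```

{"name": "drive_tool", "arguments": {"steps": [85, 20, -30, -20, 1.5, 85, 20, -30, -20, 1.5, 85, 20, -30, -20, 1.5, 85, 20, -30, -20, 1.5, 85, 20, -36, -20, 1.5]}}

```text
clock: 1.35
position: [0.5403, 0.1224, 0.1458]
tool_rot: [-1.57, -0.0, 1.569]
force: [0.2, 0.4, -0.4]
grip_width: 0.085
```

{"name": "drive_tool", "arguments": {"steps": [50, 0, 0, 0, 0, 50, 0, 0, 0, 0, 50, 0, 0, 0, 0, 50, 0, 0, 0, 0, 50, 0, 0, 0, 0]}}

```text
clock: 1.77
position: [0.5396, 0.1249, 0.1476]
tool_rot: [-1.571, -0.001, 1.568]
force: [-0.3, 0.7, -0.5]
grip_width: 0.05
```

{"name": "drive_tool", "arguments": {"steps": [50, 4, -5.5, -30, 0, 50, 0, 0, -30, 0, 50, 0, 0, -30, 0, 50, 0, 0, -20, 0, 50, 0, 0, -10, 0]}}

```text
clock: 2.18
position: [0.5426, 0.1189, 0.0251]
tool_rot: [-1.569, 0.0, 1.568]
force: [-0.4, 0.4, -1.2]
grip_width: 0.0499
```

```bash
python3 - <<'E'
from h import *
import json
o={}
d=snap('scene','s1.png'); s=monitor.observe(); print(s['position'],s['tool_rot'],s['force'])
a=cv2.imread('pics/s1.png')[130:250,185:345];cv2.imwrite('pics/s1c.png',cv2.resize(a,(800,600),interpolation=cv2.INTER_CUBIC))
E
```

```text
[0.54237342 0.1187613  0.02458467] [-1.56785874e+00  6.67573307e-04  1.56803286e+00] [-2.54212522 -1.24437096 -1.80194988]
```

View pics/s1c.png

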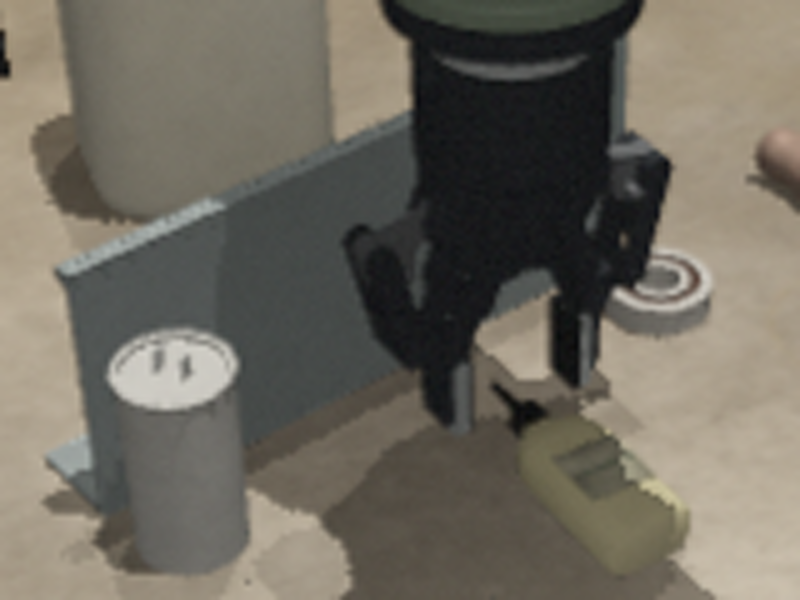

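{"name": "drive_tool", "arguments": {"steps": [35, 1, 0, -6, 0, 25, 0, 0, 0, 0, 15, 0, 0, 0, 0, 5, 0, 0, 0, 0, 0, 0, 0, 0, 0], "grip_force": 20}}

```text
clock: 2.65
position: [0.5454, 0.1184, 0.0221]
tool_rot: [-1.573, -0.001, 1.567]
force: [0.8, 0.6, 2.9]
grip_width: 0.0137
```

{"name": "drive_tool", "arguments": {"steps": [0, 0, 0, 0, 0, 0, 0, 0, 0, 0, 0, 0, 0, 0, 0, 0, 0, 0, 0, 0, 0, 0, 0, 0, 0]}}

```text
clock: 3.07
position: [0.5455, 0.1184, 0.0218]
tool_rot: [-1.573, -0.001, 1.567]
force: [2.3, -0.4, 6.7]
grip_width: 0.0141
```

{"name": "drive_tool", "arguments": {"steps": [0, -1, 0, 7, 0, 0, -1.5, 0, 7, 0, 0, -2, 0, 7, 0, 0, -3, 0, 7, 0, 0, -3.3, 0, 7, 0]}}

```text
clock: 3.48
position: [0.5337, 0.1181, 0.057]
tool_rot: [-1.571, -0.0, 1.567]
force: [-0.7, -0.4, -2.3]
grip_width: 0.0139
```

{"name": "drive_tool", "arguments": {"steps": [0, -2.5, 0, 4, 0, 0, -2.5, 0, 4, 0, 0, -2.5, 0, 4, 0, 0, -2.5, 0, 4, 0, 0, 0, 0, 0, 0]}}

```text
clock: 3.9
position: [0.5237, 0.1182, 0.0728]
tool_rot: [-1.571, -0.0, 1.567]
force: [0.2, 0.1, -1.4]
grip_width: 0.0138
```

```bash
python3 - <<'E'
from h import *
d=snap('scene','s2.png'); s=monitor.observe(); print(s['position'],s['tool_rot'],s['force'],s['moment'],s['grip_width'])
a=cv2.imread('pics/s2.png')[130:250,185:345];cv2.imwrite('pics/s2c.png',cv2.resize(a,(800,600),interpolation=cv2.INTER_CUBIC))
E
```

```text
[0.52392809 0.11822657 0.07239617] [-1.57114425e+00 -8.40633027e-05  1.56679694e+00] [ 0.42075358 -0.0676094  -1.98937823] [ 0.00528058 -0.0935345  -0.0553823 ] 0.01394393736416617
```

View pics/s2c.png

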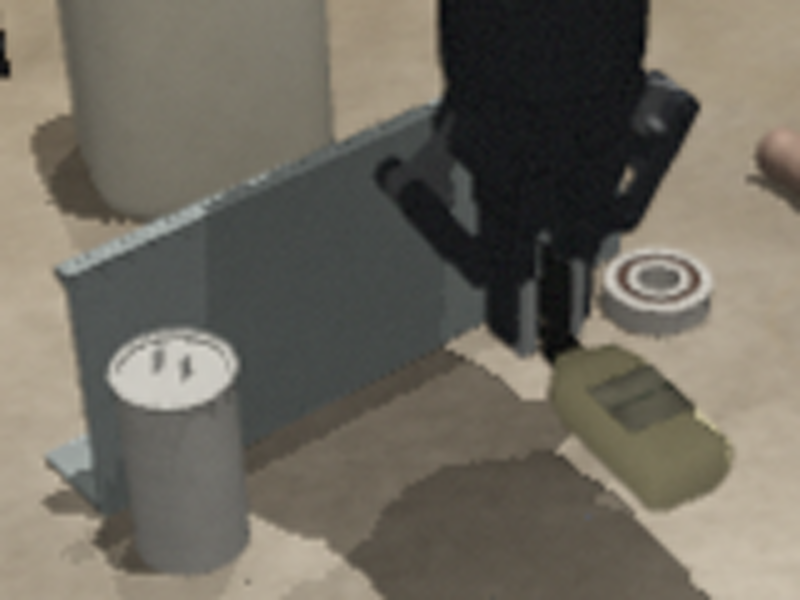

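The bottle lifted horizontally because pad friction holds it, and the wrist reads about 2 N. I'll ease the grip a little at a time so it pivots under its own weight.

{"name": "drive_tool", "arguments": {"steps": [12.5, 0, 0, 0, 0, 12.5, 0, 0, 0, 0, 13, 0, 0, 0, 0, 13, 0, 0, 0, 0, 13, 0, 0, 0, 0]}}

```text
clock: 4.37
position: [0.5239, 0.1181, 0.0719]
tool_rot: [-1.571, 0.0, 1.567]
force: [1.1, 0.3, -1.0]
grip_width: 0.0141
```

```bash
python3 - <<'E'
from h import *
s=monitor.observe(); print(s['position'],s['force'],s['moment'],s['grip_width'])
E
```

```text
[0.52390653 0.11813886 0.07191669] [ 1.05349587  0.25529646 -1.02037101] [-0.03049099 -0.09276137  0.03714891] 0.01410569030398428
```

{"name": "drive_tool", "arguments": {"steps": [13.4, 0, 0, 0, 0, 13.4, 0, 0, 0, 0, 13.6, 0, 0, 0, 0, 13.6, 0, 0, 0, 0, 13.6, 0, 0, 0, 0]}}

```text
clock: 4.78
position: [0.524, 0.1182, 0.0721]
tool_rot: [-1.571, -0.0, 1.567]
force: [0.1, -0.1, -1.9]
grip_width: 0.0139
```

```bash
python3 - <<'E'
from h import *
s=monitor.observe(); print(s['position'],s['force'],s['moment'],s['grip_width'])
d=snap('scene','s3.png')
a=cv2.imread('pics/s2.png').astype(int);b=cv2.imread('pics/s3.png').astype(int)
m=(abs(a-b).max(2)>25)[130:250,270:345]; print(m.sum())
E
```

```text
[0.52397114 0.11817105 0.07209796] [ 0.12930671 -0.12532884 -1.90633663] [ 0.00874012 -0.11906482  0.01576848] 0.013896221565096777
21
```

{"name": "drive_tool", "arguments": {"steps": [13.6, 2, 0, -12, 0, 13.6, 2, 0, -12, 0, 13.6, 2, 0, -10, 0, 13.8, 0, 0, 0, 0, 13.8, 0, 0, 0, 0]}}

```text
clock: 5.25
position: [0.5294, 0.1179, 0.0369]
tool_rot: [-1.569, 0.001, 1.567]
force: [-0.9, -0.1, -1.5]
grip_width: 0.0141
```

{"name": "drive_tool", "arguments": {"steps": [13.9, 0, 0, 0, 0, 14, 0, 0, 0, 0, 14, 0, 0, 0, 0, 14.1, 0, 0, 0, 0, 14.1, 0, 0, 0, 0]}}

```text
clock: 5.67
position: [0.5301, 0.1182, 0.0384]
tool_rot: [-1.571, -0.0, 1.567]
force: [0.3, 0.0, -1.7]
grip_width: 0.0143
```

```bash
cat >> h.py <<'E'
def st():
    s=monitor.observe(); np.set_printoptions(precision=4,suppress=True); print(s['clock'],s['position'],s['tool_rot'],s['force'],s['moment'],s['grip_width'])
def crop(n,fn,x0,y0,w=160,h=120):
    d=snap(n,fn); a=cv2.imread('pics/'+fn); cv2.imwrite('pics/c_'+fn,cv2.resize(a[y0:y0+h,x0:x0+w],(w*5,h*5),interpolation=cv2.INTER_CUBIC)); return d
def cream(n,fn):  # cream mask extents & min-area rect
    d=snap(n,fn); hsv=cv2.cvtColor(cv2.imread('pics/'+fn),cv2.COLOR_BGR2HSV)
    m=cv2.inRange(hsv,(22,55,60),(38,200,255)); r=(slice(150,300),slice(230,360)); k=np.zeros_like(m); k[r]=m[r]
    n_,l,s,c=cv2.connectedComponentsWithStats(k); i=1+s[1:,4].argmax(); p=np.argwhere(l==i)[:,::-1].astype(np.float32)
    print(n,'area',s[i,4],'box',s[i,:4],'c',c[i],'rect',cv2.minAreaRect(p))
E
python3 - <<'E'
from h import *
st(); cream('scene','s4.png'); cream('top','t4.png')
E
```

```text
5.6667 [0.5301 0.1182 0.0384] [-1.5712 -0.0001  1.5667] [ 0.2756  0.033  -1.7231] [ 0.0137 -0.1101 -0.0351] 0.014344859959216562
scene area 556 box [292 211  36  33] c [309.3867 227.9335] rect ((309.0, 226.00001525878906), (39.59797668457031, 19.79899024963379), 45.0)
top area 431 box [286 223  18  35] c [293.8445 243.4872] rect ((294.5, 240.0), (34.0, 17.0), 90.0)
```

{"name": "drive_tool", "arguments": {"steps": [14.2, 0, 0, 0, 0, 14.3, 0, 0, 0, 0, 14.3, 0, 0, 0, 0, 14.4, 0, 0, 0, 0, 14.4, 0, 0, 0, 0]}}

```text
clock: 6.18
position: [0.53, 0.1182, 0.0381]
tool_rot: [-1.571, 0.0, 1.567]
force: [-0.1, 0.0, -0.9]
grip_width: 0.0149
```

```bash
python3 - <<'E'
from h import *
st()
E
```

```text
6.1833 [0.53   0.1182 0.0381] [-1.5708  0.      1.5666] [-0.0996  0.0089 -0.9186] [ 0.0007 -0.0625  0.045 ] 0.014931551559456174
```

{"name": "drive_tool", "arguments": {"steps": [14.5, 0, 0, 0, 0, 14.5, 0, 0, 0, 0, 14.6, 0, 0, 0, 0, 14.6, 0, 0, 0, 0, 14.6, 0, 0, 0, 0]}}

```text
clock: 6.6
position: [0.53, 0.1181, 0.0381]
tool_rot: [-1.571, 0.0, 1.567]
force: [0.9, -0.2, -1.3]
grip_width: 0.0145
```

```bash
python3 - <<'E'
from h import *
st(); cream('scene','s5.png'); cream('top','t5.png')
E
```

```text
6.6 [0.53   0.1181 0.0381] [-1.5708  0.      1.5667] [ 0.8989 -0.181  -1.3123] [ 0.025  -0.0228  0.0097] 0.014469280259120197
scene area 559 box [292 213  35  35] c [308.2952 230.814 ] rect ((308.1717834472656, 229.1729736328125), (40.16389465332031, 19.742399215698242), 50.90614318847656)
top area 439 box [285 223  19  35] c [293.8041 243.2597] rect ((294.0, 240.0), (34.0, 18.0), 90.0)
```

Easing to about 14.5 mm makes it pivot: the foot has dropped onto the bench. I'll raise it along the arc with this light grip.

{"name": "drive_tool", "arguments": {"steps": [14.4, -1, 0, 3.5, 0, 14.4, -1, 0, 3.5, 0, 14.4, -1.5, 0, 3.5, 0, 14.4, -1.5, 0, 3.5, 0, 14.4, -1.5, 0, 3.5, 0]}}

```text
clock: 7.12
position: [0.5233, 0.1182, 0.0561]
tool_rot: [-1.571, -0.0, 1.567]
force: [-1.0, 0.7, -1.4]
grip_width: 0.0145
```

```bash
python3 - <<'E'
from h import *
st(); cream('scene','s6.png'); cream('top','t6.png')
E
```

```text
7.1167 [0.5233 0.1182 0.0561] [-1.5709 -0.0001  1.5667] [-1.0108  0.6639 -1.4409] [0.025  0.0071 0.0074] 0.014456229925085575
scene area 586 box [293 209  35  39] c [308.5973 228.7662] rect ((309.0384521484375, 227.3076629638672), (42.711917877197266, 20.801258087158203), 56.3099365234375)
top area 396 box [285 226  19  34] c [293.4798 245.3182] rect ((294.0, 242.5), (33.0, 18.0), 90.0)
```

{"name": "drive_tool", "arguments": {"steps": [14.4, -2, 0, 3.5, 0, 14.4, -2, 0, 3.5, 0, 14.4, -2, 0, 3.5, 0, 14.4, -2, 0, 3.5, 0, 14.4, -2.5, 0, 3.5, 0]}}

```text
clock: 7.63
position: [0.5128, 0.1182, 0.0735]
tool_rot: [-1.571, 0.0, 1.567]
force: [0.8, 0.2, -2.1]
grip_width: 0.0146
```

```bash
python3 - <<'E'
from h import *
st(); cream('scene','s7.png'); cream('top','t7.png'); crop('scene','s7b.png',215,130)
E
```

```text
7.6333 [0.5128 0.1182 0.0735] [-1.5708  0.      1.5667] [ 0.825   0.1866 -2.1383] [ 0.0048 -0.0045  0.0031] 0.01461987113297215
scene area 590 box [295 207  34  42] c [309.4864 227.2949] rect ((310.04052734375, 225.7432403564453), (42.62976837158203, 20.587059020996094), 62.10273361206055)
top area 303 box [285 229  19  33] c [292.6667 248.5743] rect ((294.5272521972656, 245.06422424316406), (18.276838302612305, 31.251522064208984), 3.5763344764709473)
```

View pics/c_s7b.png

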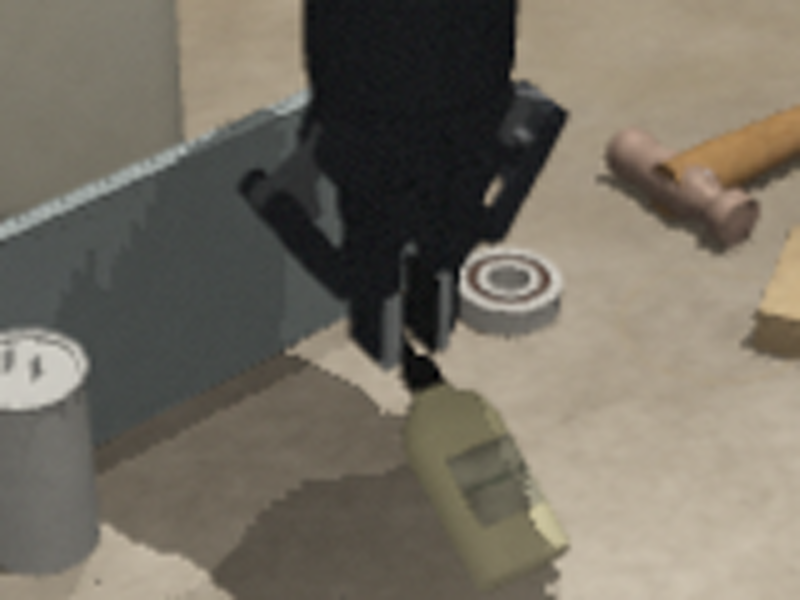

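{"name": "drive_tool", "arguments": {"steps": [14.4, -2.5, 0, 3, 0, 14.4, -2.5, 0, 3, 0, 14.4, -3, 0, 3, 0, 14.4, -3, 0, 3, 0, 14.4, -3, 0, 3, 0]}}

```text
clock: 8.2
position: [0.4985, 0.1181, 0.0884]
tool_rot: [-1.571, 0.0, 1.567]
force: [0.5, 0.0, -0.6]
grip_width: 0.0143
```

{"name": "drive_tool", "arguments": {"steps": [14.4, -4, 0, 3, 0, 14.4, -4, 0, 3, 0, 14.4, -4, 0, 3, 0, 14.4, 0, 0, 0, 0, 14.4, 0, 0, 0, 0]}}

```text
clock: 8.62
position: [0.4869, 0.1182, 0.0973]
tool_rot: [-1.571, -0.0, 1.567]
force: [-0.1, -0.2, -0.0]
grip_width: 0.0142
```

{"name": "drive_tool", "arguments": {"steps": [13, 0, 0, 0, 0, 12, 0, 0, 0, 0, 10, 0, 0, 0, 0, 10, 0, 0, 2, 0, 10, 0, 0, 2, 0]}}

```text
clock: 9.03
position: [0.4869, 0.1181, 0.101]
tool_rot: [-1.57, 0.0, 1.567]
force: [-0.7, 0.0, -2.0]
grip_width: 0.0137
```

```bash
python3 - <<'E'
from h import *
st(); cream('scene','s8.png'); cream('top','t8.png'); 
E
```

```text
9.0333 [0.4869 0.1181 0.101 ] [-1.5703  0.0002  1.5666] [-0.6974  0.0492 -2.0309] [-0.0137 -0.0097 -0.0507] 0.013683705808572408
scene area 607 box [300 204  30  44] c [312.5025 225.7216] rect ((313.6000061035156, 225.300048828125), (42.69074630737305, 20.55480194091797), 71.56504821777344)
top area 118 box [285 243  15  21] c [290.1864 255.4746] rect ((289.0763854980469, 255.3977508544922), (23.323036193847656, 10.049763679504395), 58.570438385009766)
```

{"name": "drive_tool", "arguments": {"steps": [10, 9.7, 1.4, 1, 1.7, 10, 9.7, 1.4, 0, 1.7, 10, 9.7, 1.4, 0, 1.7, 10, 9.7, 1.4, 0, 1.7, 10, 9.7, 1.4, 0, 1.7]}}

```text
clock: 9.55
position: [0.5359, 0.1252, 0.1021]
tool_rot: [-1.571, 0.0, 1.717]
force: [-0.1, 0.1, -2.1]
grip_width: 0.0139
```

{"name": "drive_tool", "arguments": {"steps": [10, 9.7, 1.4, 0, 0, 10, 9.7, 1.4, 0, 0, 10, 9.7, 1.4, 0, 0, 10, 7, 1, 0, 0, 10, 0, 0, 0, 0]}}

```text
clock: 9.97
position: [0.5725, 0.1305, 0.102]
tool_rot: [-1.571, -0.0, 1.715]
force: [-0.5, 0.6, -2.7]
grip_width: 0.0139
```

```bash
python3 - <<'E'
from h import *
st(); cream('scene','s9.png'); cream('top','t9.png'); crop('scene','s9b.png',215,110)
E
```

```text
9.9667 [0.5725 0.1305 0.102 ] [-1.5714 -0.0001  1.7148] [-0.5252  0.6033 -2.6515] [-0.0231 -0.0105  0.0418] 0.013887813821212656
scene area 558 box [273 183  30  41] c [285.1864 202.9695] rect ((286.07586669921875, 201.89085388183594), (40.89967727661133, 19.743099212646484), 65.77225494384766)
top area 416 box [283 194  19  31] c [292.1803 208.7188] rect ((292.0, 209.0), (30.0, 18.0), 90.0)
```

View pics/c_s9b.png

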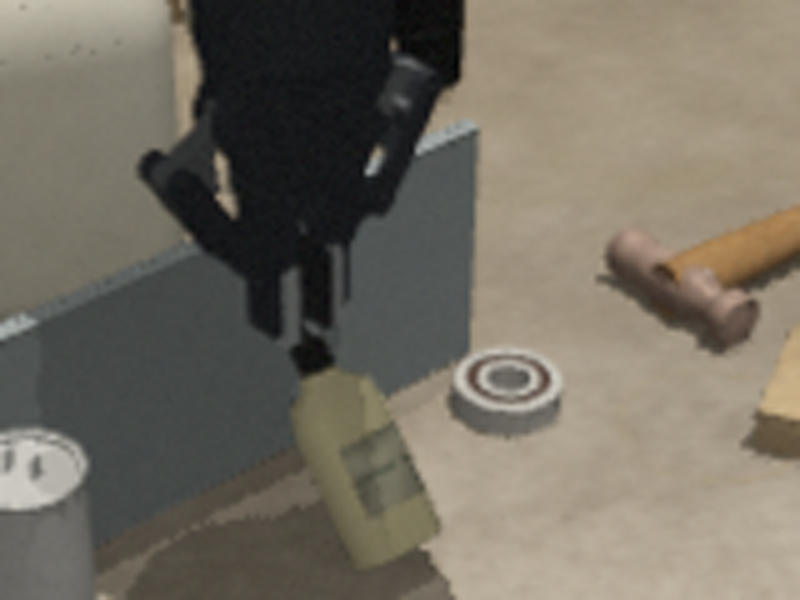

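{"name": "drive_tool", "arguments": {"steps": [10, 3, 0.4, 0, 0, 10, 3, 0.4, 0, 0, 10, 3, 0.4, 0, 0, 10, 2, 0.3, 0, 0, 10, 0, 0, 0, 0]}}

```text
clock: 10.53
position: [0.583, 0.132, 0.1021]
tool_rot: [-1.571, -0.0, 1.715]
force: [-0.2, -0.5, -2.0]
grip_width: 0.0143
```

{"name": "drive_tool", "arguments": {"steps": [10, 0, 0, -1.5, 0, 10, 0, 0, -1.5, 0, 10, 0, 0, -1, 0, 10, 0, 0, 0, 0, 10, 0, 0, 0, 0]}}

```text
clock: 10.95
position: [0.5824, 0.1318, 0.098]
tool_rot: [-1.571, 0.0, 1.715]
force: [0.2, 0.6, -1.2]
grip_width: 0.0141
```

```bash
python3 - <<'E'
from h import *
st(); cream('scene','s10.png'); cream('top','t10.png')
E
```

```text
10.95 [0.5824 0.1318 0.098 ] [-1.5706  0.0001  1.715 ] [ 0.2052  0.5567 -1.1867] [-0.0364 -0.0769  0.045 ] 0.014059815048801877
scene area 542 box [270 182  30  41] c [282.1052 202.0277] rect ((282.9484558105469, 201.13401794433594), (40.20771026611328, 19.494647979736328), 66.03751373291016)
top area 444 box [282 189  19  31] c [291.3919 203.4032] rect ((291.0, 204.0), (30.0, 18.0), 90.0)
```

{"name": "drive_tool", "arguments": {"steps": [10, 1, 0.1, -0.5, 0, 10, 1, 0.1, -0.5, 0, 14.5, 1, 0.1, 0, 0, 14.5, 0, 0, 0, 0, 14.6, 0, 0, 0, 0]}}

```text
clock: 11.47
position: [0.5854, 0.1321, 0.097]
tool_rot: [-1.57, 0.0, 1.715]
force: [-2.0, -0.1, -1.3]
grip_width: 0.0149
```

```bash
python3 - <<'E'
from h import *
st(); cream('scene','s11.png'); cream('top','t11.png')
E
```

```text
11.4667 [0.5854 0.1321 0.097 ] [-1.5704  0.      1.715 ] [-2.0428 -0.0898 -1.3092] [-0.0118  0.3468  0.0756] 0.014899020110534131
scene area 543 box [269 182  30  40] c [281.512  201.6611] rect ((282.2296447753906, 200.70700073242188), (39.90715789794922, 19.691970825195312), 64.65382385253906)
top area 454 box [282 187  19  32] c [291.4868 202.2159] rect ((291.0, 202.5), (31.0, 18.0), 90.0)
```

{"name": "drive_tool", "arguments": {"steps": [15, 0, 0, 0, 0, 15.5, 0, 0, 0, 0, 16, 0, 0, 0, 0, 17, 0, 0, 0, 0, 18, 0, 0, 0, 0]}}

```text
clock: 11.98
position: [0.5857, 0.1322, 0.0972]
tool_rot: [-1.571, 0.0, 1.715]
force: [0.2, 0.3, -0.4]
grip_width: 0.0178
```

```bash
python3 - <<'E'
from h import *
st(); cream('scene','s12.png'); cream('top','t12.png'); crop('scene','s12b.png',205,110)
E
```

```text
11.9833 [0.5857 0.1322 0.0972] [-1.5711  0.      1.7151] [ 0.1899  0.2882 -0.4097] [-0.0909  0.0189  0.0247] 0.017772007863612063
scene area 543 box [269 182  30  41] c [281.6004 201.7514] rect ((282.19683837890625, 200.7488555908203), (39.95473098754883, 19.78710174560547), 64.65382385253906)
top area 452 box [282 187  19  32] c [291.4491 202.2987] rect ((291.0, 202.5), (31.0, 18.0), 90.0)
```

View pics/c_s12b.png

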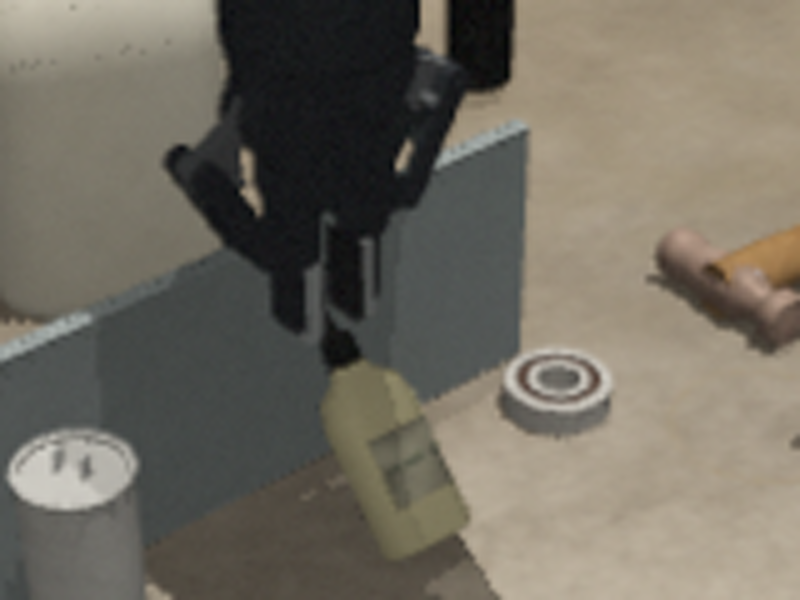

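The bottle stayed leaning against the panel with the fingers opened, at about 40° and square to the panel. Next I'll withdraw upward, then back, turn the jaws along the panel normal and open them fully.

{"name": "drive_tool", "arguments": {"steps": [22, 0, 0, 0, 0, 26, 0, 0, 0, 0, 30, 0, 0, 2, 0, 30, 0, 0, 5, 0, 30, 0, 0, 10, 0]}}

```text
clock: 12.55
position: [0.5851, 0.132, 0.1139]
tool_rot: [-1.569, 0.0, 1.715]
force: [-0.5, -0.8, 0.2]
grip_width: 0.0298
```

{"name": "drive_tool", "arguments": {"steps": [30, 0, 0, 20, 0, 30, 0, 0, 25, 0, 30, 0, 0, 25, 0, 30, -30, -4, 0, -6, 30, -30, -4, 0, -7]}}

```text
clock: 12.97
position: [0.5261, 0.1242, 0.1861]
tool_rot: [-1.574, -0.002, 1.483]
force: [-0.9, -0.1, -0.5]
grip_width: 0.03
```

{"name": "drive_tool", "arguments": {"steps": [60, -30, -4, 0, -7, 85, -30, -4, 0, -7, 85, -20, -4, 0, -7, 85, -10, -2, 0, -7, 85, 0, 0, 0, -7]}}

```text
clock: 13.38
position: [0.4337, 0.1099, 0.1852]
tool_rot: [-1.57, -0.001, 0.871]
force: [0.4, -0.2, 0.9]
grip_width: 0.0848
```

{"name": "drive_tool", "arguments": {"steps": [85, 0, 0, 0, -7, 85, 0, 0, 0, -7, 85, 0, 0, 0, -7, 85, 0, 0, 0, -7, 85, 0, 0, 0, -7]}}

```text
clock: 13.8
position: [0.4357, 0.1104, 0.185]
tool_rot: [-1.57, -0.001, 0.26]
force: [-0.0, -0.2, 0.7]
grip_width: 0.085
```

```bash
python3 - <<'E'
from h import *
st(); print(monitor.observe()['qpos']); cream('scene','s13.png'); cream('top','t13.png')
E
```

```text
13.8 [0.4357 0.1104 0.185 ] [-1.57   -0.0011  0.2604] [-0.0428 -0.1616  0.7147] [-0.0149  0.0045  0.0247] 0.08504333869261144
[-0.6157  0.3484  0.294   2.1177 -0.1564  0.6943  0.0425]
scene area 507 box [269 181  30  41] c [282.0335 202.8895] rect ((282.47918701171875, 200.5093536376953), (40.89967727661133, 19.6975040435791), 65.77225494384766)
top area 1 box [355 173   1   1] c [355. 173.] rect ((355.0, 173.0), (0.0, 0.0), 0.0)
```

{"name": "drive_tool", "arguments": {"steps": [85, -9, -1.3, 0, -3.2, 85, -9, -1.3, -20, -3.3, 85, 0, 0, -30, 0, 85, 0, 0, -30, 0, 85, 0, 0, -20, 0]}}

```text
clock: 14.32
position: [0.4171, 0.1078, 0.0827]
tool_rot: [-1.57, 0.0, 0.159]
force: [0.1, 0.1, -0.1]
grip_width: 0.0849
```

```bash
python3 - <<'E'
from h import *
import json
st(); 
d=snap('scene','s14.png'); json.dump({k:np.array(v).tolist() for k,v in d.items()},open('c14.json','w'))
a=cv2.imread('pics/s14.png')[90:270,225:425]; cv2.imwrite('pics/c_s14.png',cv2.resize(a,None,fx=3.3,fy=3.3,interpolation=cv2.INTER_CUBIC))
E
```

```text
14.3167 [0.4171 0.1078 0.0827] [-1.5702  0.0004  0.1586] [ 0.0787  0.0622 -0.1264] [ 0.0254 -0.0161 -0.0216] 0.08492951204445345
```

View pics/c_s14.png

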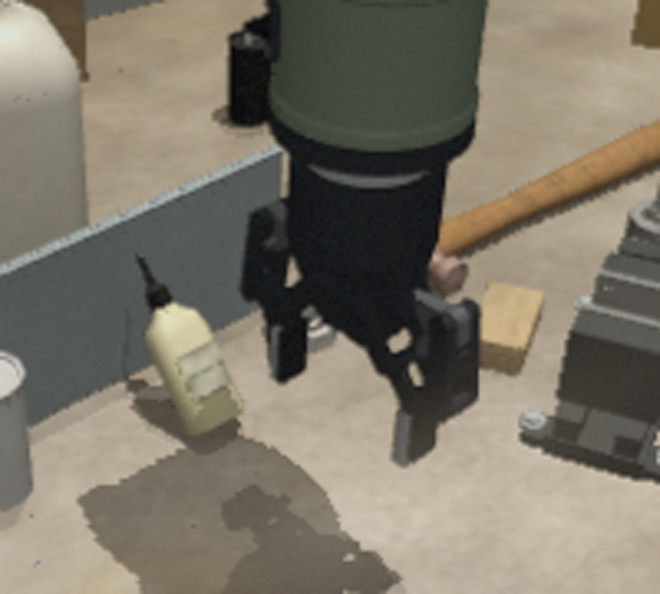

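```bash
python3 - <<'E'
from h import *
import json
d=json.load(open('c14.json')); np.set_printoptions(precision=4,suppress=True)
n=np.array([.9893,.1461,0]);t=np.array([-.1461,.9893,0]); P0=np.array([.4171,.1078,.0827])
for tt in(-.011,.011):
  for u,v in[(247,215),(243,292),(262,318),(268,340),(272,378),(290,382),(305,372)]:
    p,r=ray(d,225+u/3.3,90+v/3.3); k=(t@P0+tt-t@p)/(t@r); q=p+k*r
    print(tt,(u,v),'n rel TCP %.1f z rel %.1f'%((n@(q-P0))*1e3,(q[2]-P0[2])*1e3))
for a in[(140,258),(190,437),(243,410)]:
    p,r=ray(d,225+a[0]/3.3,90+a[1]/3.3)
    for tt in (.0252,.0452,.0652):
        k=(tt-t@p)/(t@r); q=p+k*r; print(a,tt,'n %.4f z %.4f'%(n@q,q[2]))
E
```

```text
-0.011 (247, 215) n rel TCP 93.8 z rel 75.6
-0.011 (243, 292) n rel TCP 95.8 z rel 23.0
-0.011 (262, 318) n rel TCP 79.3 z rel 13.7
-0.011 (268, 340) n rel TCP 73.7 z rel 1.1
-0.011 (272, 378) n rel TCP 69.2 z rel -24.0
-0.011 (290, 382) n rel TCP 54.2 z rel -18.0
-0.011 (305, 372) n rel TCP 42.7 z rel -3.8
0.011 (247, 215) n rel TCP 70.0 z rel 95.8
0.011 (243, 292) n rel TCP 71.8 z rel 45.8
0.011 (262, 318) n rel TCP 56.1 z rel 36.9
0.011 (268, 340) n rel TCP 50.8 z rel 24.9
0.011 (272, 378) n rel TCP 46.5 z rel 1.0
0.011 (290, 382) n rel TCP 32.3 z rel 6.7
0.011 (305, 372) n rel TCP 21.3 z rel 20.2
(140, 258) 0.0252 n 0.6323 z 0.0705
(140, 258) 0.0452 n 0.6064 z 0.0923
(140, 258) 0.0652 n 0.5804 z 0.1140
(190, 437) 0.0252 n 0.5840 z -0.0488
(190, 437) 0.0452 n 0.5601 z -0.0219
(190, 437) 0.0652 n 0.5362 z 0.0050
(243, 410) 0.0252 n 0.5322 z 0.0074
(243, 410) 0.0452 n 0.5105 z 0.0319
(243, 410) 0.0652 n 0.4889 z 0.0563
```

The pictures show the elbow links sticking out past the finger backs, so I can't push with an open finger. I'll use closed fingers with the jaws along the panel: low on the foot first, then higher for the last part, so the gripper body clears the nozzle and panel top.

{"name": "drive_tool", "arguments": {"steps": [60, 0, 0, 0, 6.9, 40, 0, 0, 0, 6.9, 20, 0, 0, 0, 6.9, 0, 0, 0, 0, 6.9, 0, 0, 0, 0, 6.9]}}

```text
clock: 14.78
position: [0.4181, 0.1077, 0.0853]
tool_rot: [-1.571, -0.001, 0.765]
force: [-0.2, -0.8, -0.5]
grip_width: 0.0252
```

{"name": "drive_tool", "arguments": {"steps": [0, 10, 1.4, 0, 6.9, 0, 10, 1.4, 0, 6.9, 0, 10, 1.4, 0, 6.9, 0, 10, 1.4, 0, 6.9, 0, 10, 1.4, 0, 6.9]}}

```text
clock: 15.2
position: [0.4687, 0.1145, 0.0855]
tool_rot: [-1.572, 0.0, 1.367]
force: [0.3, 0.7, -0.7]
grip_width: -0.0001
```

{"name": "drive_tool", "arguments": {"steps": [0, 8, 1.2, -10, 6.9, 0, 8, 1, -20, 6.8, 0, 0, 0, -20, 6.5, 0, 0, 0, -8, 0, 0, 0, 0, 0, 0]}}

```text
clock: 15.62
position: [0.483, 0.1162, 0.0255]
tool_rot: [-1.569, 0.001, 1.708]
force: [-1.4, 0.2, -0.3]
grip_width: -0.0001
```

```bash
cat >> h.py <<'E'
N=np.array([.9893,.1461,0]);T=np.array([-.1461,.9893,0])
def nt():
    s=monitor.observe(); p=s['position']; f=s['force']; print('t %.2f n %.4f t %.4f z %.4f yaw %.3f Fn %.1f Ft %.1f Fz %.1f g %.4f'%(s['clock'],N@p,T@p,p[2],s['tool_rot'][2],N@f,T@f,f[2],s['grip_width']))
E
python3 - <<'E'
from h import *
nt()
E
```

```text
t 15.62 n 0.4948 t 0.0444 z 0.0255 yaw 1.708 Fn -1.3 Ft 0.4 Fz -0.3 g -0.0001
```

{"name": "drive_tool", "arguments": {"steps": [0, 0, 0.8, -6, 0.3, 0, 3, 0.4, 0, 0, 0, 3, 0.4, 0, 0, 0, 3, 0.4, 0, 0, 0, 2, 0.3, 0, 0]}}

```text
clock: 16.03
position: [0.4954, 0.1193, 0.0207]
tool_rot: [-1.572, -0.0, 1.715]
force: [-1.4, 0.3, -0.3]
grip_width: -0.0001
```

{"name": "drive_tool", "arguments": {"steps": [0, 2, 0.3, 0, 0, 0, 2, 0.3, 0, 0, 0, 2, 0.3, 0, 0, 0, 2, 0.3, 0, 0, 0, 2, 0.3, 0, 0]}}

```text
clock: 16.45
position: [0.5041, 0.1204, 0.0199]
tool_rot: [-1.569, 0.0, 1.715]
force: [-2.8, -1.0, -2.6]
grip_width: -0.0002
```

```bash
python3 - <<'E'
from h import *
nt(); cream('scene','s15.png'); cream('top','t15.png')
E
```

```text
t 16.45 n 0.5163 t 0.0454 z 0.0199 yaw 1.715 Fn -2.9 Ft -0.6 Fz -2.6 g -0.0002
scene area 137 box [274 204  16  18] c [281.72992701 213.62773723] rect ((281.85504150390625, 211.35205078125), (19.615388870239258, 10.384617805480957), 67.38013458251953)
top area 1 box [357 154   1   1] c [357. 154.] rect ((357.0, 154.0), (0.0, 0.0), 0.0)
```

{"name": "drive_tool", "arguments": {"steps": [0, 2, 0.3, 0, 0, 0, 2, 0.3, 0, 0, 0, 2, 0.3, 0, 0, 0, 2, 0.3, 0, 0, 0, 2, 0.3, 0, 0]}}

```text
clock: 16.97
position: [0.5148, 0.1221, 0.0201]
tool_rot: [-1.571, -0.0, 1.715]
force: [-2.6, -0.8, -1.1]
grip_width: -0.0002
```

{"name": "drive_tool", "arguments": {"steps": [0, 2, 0.3, 0, 0, 0, 2, 0.3, 0, 0, 0, 2, 0.3, 0, 0, 0, 2, 0.3, 0, 0, 0, 1, 0.1, 0, 0]}}

```text
clock: 17.38
position: [0.5239, 0.1235, 0.0201]
tool_rot: [-1.571, -0.0, 1.715]
force: [-1.4, -0.9, -0.6]
grip_width: 0.0001
```

```bash
python3 - <<'E'
from h import *
nt(); crop('scene','s16.png',200,90)
E
```

```text
t 17.38 n 0.5364 t 0.0456 z 0.0201 yaw 1.715 Fn -1.5 Ft -0.7 Fz -0.6 g 0.0001
```

{"name": "drive_tool", "arguments": {"steps": [0, -4, -0.6, 0, 0, 0, -2, -0.3, 10, 0, 0, 0, 0, 15, 0, 0, 0, 0, 15, 0, 0, 0, 0, 0, 0]}}

```text
clock: 17.85
position: [0.5186, 0.1228, 0.0631]
tool_rot: [-1.574, -0.0, 1.715]
force: [0.6, 0.2, 1.2]
grip_width: -0.0001
```

{"name": "drive_tool", "arguments": {"steps": [0, 5, 0.7, 0, 0, 0, 5, 0.7, 0, 0, 0, 5, 0.7, 0, 0, 0, 2, 0.3, 0, 0, 0, 2, 0.3, 0, 0]}}

```text
clock: 18.27
position: [0.5367, 0.1252, 0.0596]
tool_rot: [-1.57, 0.0, 1.715]
force: [1.0, -0.4, -0.1]
grip_width: 0.0002
```

```bash
python3 - <<'E'
from h import *
nt(); crop('scene','s17.png',200,90)
E
```

```text
t 18.27 n 0.5493 t 0.0454 z 0.0596 yaw 1.715 Fn 0.9 Ft -0.5 Fz -0.1 g 0.0002
```

View pics/c_s17.png

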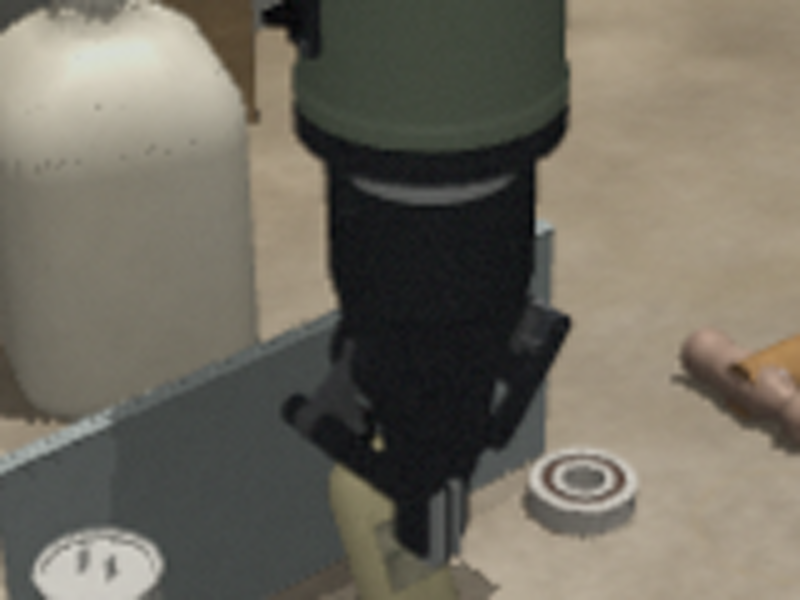

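Bottle is still leaning, with the finger just short of its back face. I'll keep pushing at mid height and watch the force.

{"name": "drive_tool", "arguments": {"steps": [0, 1.5, 0.2, 0, 0, 0, 1.5, 0.2, 0, 0, 0, 1.5, 0.2, 0, 0, 0, 1.5, 0.2, 0, 0, 0, 1, 0.1, 0, 0]}}

```text
clock: 18.73
position: [0.5429, 0.1259, 0.0599]
tool_rot: [-1.569, 0.0, 1.715]
force: [-7.3, -1.3, 0.8]
grip_width: -0.0
```

```bash
python3 - <<'E'
from h import *
nt()
E
```

```text
t 18.73 n 0.5555 t 0.0452 z 0.0599 yaw 1.715 Fn -7.4 Ft -0.3 Fz 0.8 g -0.0000
```

{"name": "drive_tool", "arguments": {"steps": [0, 1.5, 0.2, 0, 0, 0, 1.5, 0.2, 0, 0, 0, 1.5, 0.2, 0, 0, 0, 1, 0.1, 0, 0, 0, 1, 0.1, 0, 0]}}

```text
clock: 19.15
position: [0.5448, 0.1259, 0.0591]
tool_rot: [-1.56, 0.002, 1.716]
force: [-36.4, -3.7, 22.7]
grip_width: 0.0001
```

```bash
python3 - <<'E'
from h import *
nt(); cream('scene','s18.png')
E
```

```text
t 19.15 n 0.5574 t 0.0450 z 0.0591 yaw 1.716 Fn -36.5 Ft 1.6 Fz 22.7 g 0.0001
scene area 373 box [265 183  26  34] c [275.54691689 201.62734584] rect ((277.1499938964844, 197.9499969482422), (35.417503356933594, 18.657434463500977), 71.56504821777344)
```

Stop: that jammed at 36 N on the tool, because the tilted back face turns the push downwards. I'll back off at once and work out a lower push.

{"name": "drive_tool", "arguments": {"steps": [0, -4, -0.6, 0, 0, 0, -3, -0.4, 0, 0, 0, 0, 0, 0, 0, 0, 0, 0, 0, 0, 0, 0, 0, 0, 0]}}

```text
clock: 19.62
position: [0.5434, 0.1259, 0.0602]
tool_rot: [-1.571, -0.0, 1.715]
force: [-1.1, -0.5, 0.7]
grip_width: 0.0
```

```bash
python3 - <<'E'
from h import *
nt(); cream('scene','s19.png')
W=2.
def solve(th,h,mu,muf,edge):
    th=np.radians(th);c,s=np.cos(th),np.sin(th)
    pt=lambda x,z:np.array([x*c+z*s,-x*s+z*c])  # local x (towards panel), z up; lean towards panel
    E=pt(13,0); loc=lambda x,z:pt(x,z)-E
    top=max((loc(7.5,116),loc(13,80)),key=lambda q:q[0]); com=loc(0,44)
    rear=loc(-13,0)
    if h<=rear[1] : cp=rear; d=np.array([1.,muf])
    else: cp=rear+(h-rear[1])*np.array([s/c,1]); d=np.array([c,-s])+muf*np.array([s,c])
    cr=lambda r,F:r[0]*F[1]-r[1]*F[0]
    # unknown P,N1,N2
    A=np.array([[d[0],-mu,-1],[d[1],1,-mu],[cr(cp,d),0,cr(top,np.array([-1,-mu]))]])
    b=np.array([0,W,-cr(com,np.array([0,-W]))]); return np.linalg.solve(A,b)
for mu in(.6,.7):
  for h in(5,15,20,25,30,40,46):
    print(mu,h,[ (th,'P %.1f N2 %.1f'%tuple(solve(th,h,mu,.0,0)[[0,2]])) for th in(24,18,12,8,3,1)])
E
```

```text
t 19.62 n 0.5560 t 0.0452 z 0.0602 yaw 1.715 Fn -1.1 Ft -0.4 Fz 0.7 g 0.0000
scene area 367 box [266 183  25  34] c [275.79564033 201.86103542] rect ((277.0500183105469, 198.15000915527344), (35.10127639770508, 18.973663330078125), 71.56504821777344)
0.6 5 [(24, 'P 1.7 N2 0.4'), (18, 'P 1.4 N2 0.1'), (12, 'P 1.2 N2 -0.0'), (8, 'P 1.1 N2 -0.2'), (3, 'P 0.9 N2 -0.2'), (1, 'P 0.9 N2 -0.3')]
0.6 15 [(24, 'P 2.4 N2 0.3'), (18, 'P 1.9 N2 0.2'), (12, 'P 1.5 N2 0.1'), (8, 'P 1.4 N2 0.0'), (3, 'P 1.1 N2 -0.1'), (1, 'P 1.1 N2 -0.1')]
0.6 20 [(24, 'P 2.8 N2 0.5'), (18, 'P 2.1 N2 0.3'), (12, 'P 1.7 N2 0.2'), (8, 'P 1.6 N2 0.2'), (3, 'P 1.3 N2 0.0'), (1, 'P 1.2 N2 -0.0')]
0.6 25 [(24, 'P 3.4 N2 0.8'), (18, 'P 2.4 N2 0.5'), (12, 'P 1.9 N2 0.3'), (8, 'P 1.9 N2 0.4'), (3, 'P 1.5 N2 0.2'), (1, 'P 1.4 N2 0.1')]
0.6 30 [(24, 'P 4.4 N2 1.3'), (18, 'P 2.9 N2 0.7'), (12, 'P 2.1 N2 0.4'), (8, 'P 2.3 N2 0.7'), (3, 'P 1.8 N2 0.4'), (1, 'P 1.6 N2 0.3')]
0.6 40 [(24, 'P 9.9 N2 4.0'), (18, 'P 4.5 N2 1.6'), (12, 'P 2.9 N2 0.9'), (8, 'P 4.3 N2 2.0'), (3, 'P 2.9 N2 1.2'), (1, 'P 2.5 N2 0.9')]
0.6 46 [(24, 'P 41.8 
[... 394 characters left out ...]
]
0.7 20 [(24, 'P 3.8 N2 0.6'), (18, 'P 2.7 N2 0.4'), (12, 'P 2.1 N2 0.2'), (8, 'P 2.0 N2 0.3'), (3, 'P 1.6 N2 0.1'), (1, 'P 1.5 N2 0.1')]
0.7 25 [(24, 'P 4.9 N2 1.1'), (18, 'P 3.3 N2 0.7'), (12, 'P 2.4 N2 0.4'), (8, 'P 2.5 N2 0.6'), (3, 'P 2.0 N2 0.3'), (1, 'P 1.8 N2 0.2')]
0.7 30 [(24, 'P 7.2 N2 2.1'), (18, 'P 4.1 N2 1.1'), (12, 'P 2.8 N2 0.6'), (8, 'P 3.3 N2 1.0'), (3, 'P 2.4 N2 0.6'), (1, 'P 2.2 N2 0.5')]
0.7 40 [(24, 'P 85.7 N2 35.2'), (18, 'P 7.9 N2 3.0'), (12, 'P 4.1 N2 1.4'), (8, 'P 8.8 N2 4.4'), (3, 'P 4.6 N2 2.1'), (1, 'P 3.9 N2 1.6')]
0.7 46 [(24, 'P -15.5 N2 -7.5'), (18, 'P 18.4 N2 8.1'), (12, 'P 5.8 N2 2.3'), (8, 'P 15923.4 N2 9540.8'), (3, 'P 10.2 N2 5.7'), (1, 'P 7.3 N2 3.9')]
```

{"name": "drive_tool", "arguments": {"steps": [0, -15, -2.2, 0, 0, 20, -16, -2.3, 0, 0, 50, 2.6, -17, 0, 0, 85, 2.5, -17, 0, 0, 85, 2.5, -17, -3, 0]}}

```text
clock: 20.08
position: [0.5202, 0.07, 0.0575]
tool_rot: [-1.572, -0.0, 1.716]
force: [0.9, -0.7, 0.6]
grip_width: 0.0481
```

{"name": "drive_tool", "arguments": {"steps": [85, 0, 0, -15, 0, 85, 0, 0, -15, 0, 85, 0, 0, 0, 0, 85, 0, 0, 0, 0, 85, 0, 0, 0, 0]}}

```text
clock: 20.5
position: [0.52, 0.0706, 0.0277]
tool_rot: [-1.571, -0.0, 1.715]
force: [0.4, -0.9, 0.2]
grip_width: 0.0846
```

```bash
python3 - <<'E'
from h import *
nt(); cream('scene','s20.png')
E
```

```text
t 20.50 n 0.5248 t -0.0061 z 0.0277 yaw 1.715 Fn 0.2 Ft -0.9 Fz 0.2 g 0.0846
scene area 508 box [266 177  25  40] c [275.93700787 196.7992126 ] rect ((277.3269348144531, 196.36537170410156), (39.29219436645508, 19.032155990600586), 74.74488067626953)
```

{"name": "drive_tool", "arguments": {"steps": [85, 4, 0.6, 0, 0, 85, 4, 0.6, 0, 0, 85, 3, 0.4, 0, 0, 85, 2, 0.3, 0, 0, 85, 1, 0.1, 0, 0]}}

```text
clock: 20.97
position: [0.5341, 0.0725, 0.0272]
tool_rot: [-1.571, -0.0, 1.715]
force: [-0.5, -0.0, 0.9]
grip_width: 0.0849
```

{"name": "drive_tool", "arguments": {"steps": [85, 1, 0.1, 0, 0, 85, 1, 0.2, 0, 0, 85, 1, 0.1, 0, 0, 85, 1, 0.2, 0, 0, 85, 1, 0.1, 0, 0]}}

```text
clock: 21.38
position: [0.5387, 0.0731, 0.027]
tool_rot: [-1.571, 0.0, 1.715]
force: [0.0, 0.5, 0.3]
grip_width: 0.0851
```

```bash
python3 - <<'E'
from h import *
nt(); cream('scene','s21.png')
E
```

```text
t 21.38 n 0.5436 t -0.0064 z 0.0270 yaw 1.715 Fn 0.1 Ft 0.5 Fz 0.3 g 0.0851
scene area 403 box [266 177  24  40] c [274.59801489 198.52853598] rect ((274.7028503417969, 197.2301025390625), (39.17216491699219, 16.87906265258789), 67.89054870605469)
```

{"name": "drive_tool", "arguments": {"steps": [85, 1, 0.1, 0, 0, 85, 1, 0.2, 0, 0, 85, 1, 0.1, 0, 0, 85, 1, 0.2, 0, 0, 85, 1, 0.1, 0, 0]}}

```text
clock: 21.85
position: [0.5434, 0.0737, 0.027]
tool_rot: [-1.57, 0.0, 1.715]
force: [-2.0, -0.2, -0.8]
grip_width: 0.0852
```

```bash
python3 - <<'E'
from h import *
nt(); cream('scene','s22.png')
E
```

```text
t 21.85 n 0.5484 t -0.0065 z 0.0270 yaw 1.715 Fn -2.0 Ft 0.1 Fz -0.8 g 0.0852
scene area 388 box [265 177  25  40] c [274.1443299  198.73195876] rect ((274.1473388671875, 196.93344116210938), (38.74795150756836, 17.139646530151367), 65.69544982910156)
```

{"name": "drive_tool", "arguments": {"steps": [85, 1, 0.1, 0, 0, 85, 1, 0.2, 0, 0, 85, 1, 0.1, 0, 0, 85, 1, 0.2, 0, 0, 85, 1, 0.1, 0, 0]}}

```text
clock: 22.32
position: [0.5488, 0.0745, 0.0271]
tool_rot: [-1.571, -0.0, 1.715]
force: [-2.0, -0.0, -0.1]
grip_width: 0.0854
```

```bash
python3 - <<'E'
from h import *
nt(); cream('scene','s23.png')
E
```

```text
t 22.32 n 0.5538 t -0.0064 z 0.0271 yaw 1.715 Fn -1.9 Ft 0.3 Fz -0.1 g 0.0854
scene area 381 box [264 178  25  38] c [272.80052493 198.84251969] rect ((271.7362365722656, 196.92645263671875), (37.98136520385742, 17.829744338989258), 62.7004280090332)
```

Sliding well at about 2 N.

{"name": "drive_tool", "arguments": {"steps": [85, 1, 0.1, 0, 0, 85, 1, 0.2, 0, 0, 85, 1, 0.1, 0, 0, 85, 1, 0.2, 0, 0, 85, 1, 0.1, 0, 0]}}

```text
clock: 22.78
position: [0.5538, 0.0752, 0.0271]
tool_rot: [-1.571, 0.0, 1.715]
force: [-1.0, -0.3, -1.4]
grip_width: 0.0854
```

{"name": "drive_tool", "arguments": {"steps": [85, 1, 0.1, 0, 0, 85, 1, 0.2, 0, 0, 85, 1, 0.1, 0, 0, 85, 1, 0.2, 0, 0, 85, 1, 0.1, 0, 0]}}

```text
clock: 23.2
position: [0.5588, 0.0759, 0.0271]
tool_rot: [-1.571, -0.0, 1.715]
force: [-1.5, -0.5, -0.9]
grip_width: 0.0851
```

```bash
python3 - <<'E'
from h import *
nt(); cream('scene','s24.png')
E
```

```text
t 23.20 n 0.5639 t -0.0066 z 0.0271 yaw 1.715 Fn -1.5 Ft -0.3 Fz -0.9 g 0.0851
scene area 356 box [262 177  23  37] c [270.3988764 197.8005618] rect ((268.9497985839844, 195.83631896972656), (36.171897888183594, 17.396814346313477), 62.650123596191406)
```

{"name": "drive_tool", "arguments": {"steps": [85, 1, 0.1, 0, 0, 85, 1, 0.2, 0, 0, 85, 1, 0.1, 0, 0, 85, 1, 0.2, 0, 0, 85, 0, 0, 0, 0]}}

```text
clock: 23.67
position: [0.5628, 0.0765, 0.0271]
tool_rot: [-1.571, -0.0, 1.715]
force: [-2.1, -0.1, -0.9]
grip_width: 0.085
```

```bash
python3 - <<'E'
from h import *
nt(); cream('scene','s25.png')
E
```

```text
t 23.67 n 0.5680 t -0.0065 z 0.0271 yaw 1.715 Fn -2.1 Ft 0.3 Fz -0.9 g 0.0850
scene area 345 box [262 176  21  37] c [269.06956522 197.34782609] rect ((267.60003662109375, 195.1999969482422), (35.7770881652832, 16.994115829467773), 63.43495178222656)
```

{"name": "drive_tool", "arguments": {"steps": [85, 0.5, 0.1, 0, 0, 85, 0.5, 0.1, 0, 0, 85, 0.5, 0.1, 0, 0, 85, 0.5, 0.1, 0, 0, 85, 0.5, 0.1, 0, 0]}}

```text
clock: 24.13
position: [0.5652, 0.077, 0.0271]
tool_rot: [-1.571, 0.0, 1.715]
force: [-1.8, 0.3, -0.6]
grip_width: 0.0853
```

```bash
python3 - <<'E'
from h import *
nt(); cream('scene','s26.png')
E
```

```text
t 24.13 n 0.5704 t -0.0064 z 0.0271 yaw 1.715 Fn -1.8 Ft 0.6 Fz -0.6 g 0.0853
scene area 344 box [261 176  21  37] c [268.38662791 197.08430233] rect ((266.6624755859375, 195.23553466796875), (34.743408203125, 17.424938201904297), 62.52556610107422)
```

{"name": "drive_tool", "arguments": {"steps": [85, 0.5, 0.1, 0, 0, 85, 0.5, 0.1, 0, 0, 85, 0.5, 0.1, 0, 0, 85, 0, 0, 0, 0, 85, 0, 0, 0, 0]}}

```text
clock: 24.6
position: [0.5668, 0.0773, 0.0271]
tool_rot: [-1.571, -0.0, 1.715]
force: [-1.3, -0.1, -0.5]
grip_width: 0.0849
```

```bash
python3 - <<'E'
from h import *
nt(); cream('scene','s27.png')
E
```

```text
t 24.60 n 0.5720 t -0.0063 z 0.0271 yaw 1.715 Fn -1.3 Ft 0.1 Fz -0.5 g 0.0849
scene area 337 box [261 176  21  36] c [267.98813056 197.22255193] rect ((266.1149597167969, 195.08126831054688), (34.69253158569336, 17.818485260009766), 61.821407318115234)
```

{"name": "drive_tool", "arguments": {"steps": [85, 0.5, 0.1, 0, 0, 85, 0.5, 0.1, 0, 0, 85, 0.5, 0.1, 0, 0, 85, 0, 0, 0, 0, 85, 0, 0, 0, 0]}}

```text
clock: 25.07
position: [0.5682, 0.0776, 0.0271]
tool_rot: [-1.571, -0.0, 1.715]
force: [-1.5, 0.2, -0.3]
grip_width: 0.0849
```

```bash
python3 - <<'E'
from h import *
nt(); cream('scene','s28.png')
E
```

```text
t 25.07 n 0.5735 t -0.0063 z 0.0271 yaw 1.715 Fn -1.4 Ft 0.5 Fz -0.3 g 0.0849
scene area 329 box [261 176  20  36] c [267.60182371 197.1550152 ] rect ((265.70001220703125, 194.90000915527344), (34.435447692871094, 17.441329956054688), 63.43495178222656)
```

{"name": "drive_tool", "arguments": {"steps": [85, 0.5, 0, 0, 0, 85, 0.5, 0, 0, 0, 85, 0.5, 0, 0, 0, 85, 0, 0, 0, 0, 85, 0, 0, 0, 0]}}

```text
clock: 25.53
position: [0.569, 0.0777, 0.0269]
tool_rot: [-1.569, -0.0, 1.716]
force: [-6.0, 0.9, 0.3]
grip_width: 0.0852
```

```bash
python3 - <<'E'
from h import *
nt(); cream('scene','s29.png')
E
```

```text
t 25.53 n 0.5743 t -0.0063 z 0.0269 yaw 1.716 Fn -5.8 Ft 1.8 Fz 0.3 g 0.0852
scene area 328 box [261 177  20  35] c [267.35365854 197.48780488] rect ((265.9416198730469, 195.1605682373047), (33.71001434326172, 17.157068252563477), 64.98310089111328)
```

{"name": "drive_tool", "arguments": {"steps": [85, -2, -0.3, 0, 0, 85, -3, -0.4, 0, 0, 85, -10, -1.5, 0, 0, 85, -25, -3.7, 0, 0, 85, -35, -5, 0, 0]}}

```text
clock: 26.0
position: [0.4957, 0.0668, 0.0273]
tool_rot: [-1.574, -0.001, 1.714]
force: [-0.1, 1.1, -0.3]
grip_width: 0.0848
```

{"name": "drive_tool", "arguments": {"steps": [60, -38, -5.6, 10, 0, 30, -20, -3, 10, 0, 0, 0, 0, 10, 0, 0, 0, 0, 5, 0, 0, 0, 0, 0, 0]}}

```text
clock: 26.42
position: [0.438, 0.0583, 0.0632]
tool_rot: [-1.574, -0.0, 1.715]
force: [0.9, -0.9, 0.2]
grip_width: 0.0252
```

```bash
python3 - <<'E'
from h import *
import json
nt(); cream('scene','s30.png'); cream('top','t30.png')
a=cv2.imread('pics/s30.png')[120:230,195:325]; b=cv2.imread('pics/t30.png')[140:250,235:365]
f=lambda i:cv2.resize(i,None,fx=3.07,fy=5,interpolation=cv2.INTER_CUBIC) if 0 else cv2.resize(i,(399,338),interpolation=cv2.INTER_CUBIC)
cv2.imwrite('pics/c30.png',np.hstack([f(a),f(b)]))
c=json.load(open('cams0.json'))
n0=.6142; t0=.0452
def P(n,t,z): return N*n+T*t+[0,0,z]
for n in('scene','top'):
    for lab,g in(('flush',0),('gap6',.006)):
        pts={'rearfootL':P(n0-g-.026,t0+.02,0),'rearfootR':P(n0-g-.026,t0-.02,0),'tip':P(n0-g-.013,t0,.116),'rearshoulder':P(n0-g-.026,t0,.07)}
        print(n,lab,{k:np.round(proj(c[n],v),1).tolist() for k,v in pts.items()})
E
```

```text
t 26.42 n 0.4418 t -0.0063 z 0.0632 yaw 1.715 Fn 0.7 Ft -1.0 Fz 0.2 g 0.0252
scene area 455 box [262 177  19  36] c [269.94505495 193.37142857] rect ((271.0, 194.5), (35.0, 18.0), 90.0)
top area 218 box [280 176  19  19] c [288.52293578 185.29816514] rect ((288.8699645996094, 185.08999633789062), (16.82914161682129, 18.950462341308594), 81.8698959350586)
scene flush {'rearfootL': [266.6, 212.0], 'rearfootR': [281.2, 204.3], 'tip': [268.7, 159.2], 'rearshoulder': [273.3, 181.2]}
scene gap6 {'rearfootL': [268.4, 213.3], 'rearfootR': [283.0, 205.6], 'tip': [270.6, 160.5], 'rearshoulder': [275.2, 182.5]}
top flush {'rearfootL': [280.3, 192.9], 'rearfootR': [297.8, 190.7], 'tip': [291.8, 173.5], 'rearshoulder': [291.2, 185.0]}
top gap6 {'rearfootL': [280.7, 195.5], 'rearfootR': [298.2, 193.3], 'tip': [292.3, 176.5], 'rearshoulder': [291.6, 187.8]}
```

{"name": "drive_tool", "arguments": {"steps": [0, 22, 14, 0, 0, 0, 22, 14, 0, 0, 0, 22, 14, 0, 0, 0, 22, 14, 0, 0, 0, 13, 12, 0, 0]}}

```text
clock: 26.93
position: [0.54, 0.1271, 0.0613]
tool_rot: [-1.572, -0.0, 1.715]
force: [-0.5, -0.8, -1.0]
grip_width: 0.0001
```

{"name": "drive_tool", "arguments": {"steps": [0, 2, 0.3, 0, 0, 0, 2, 0.3, 0, 0, 0, 2, 0.3, 0, 0, 0, 0, 0, 0, 0, 0, 0, 0, 0, 0]}}

```text
clock: 27.35
position: [0.5433, 0.1263, 0.0619]
tool_rot: [-1.57, 0.0, 1.714]
force: [-0.3, 0.9, -0.5]
grip_width: -0.0004
```

```bash
python3 - <<'E'
from h import *
nt(); cream('scene','s31.png')
E
```

```text
t 27.35 n 0.5560 t 0.0456 z 0.0619 yaw 1.714 Fn -0.1 Ft 0.9 Fz -0.5 g -0.0004
scene area 364 box [262 180  19  33] c [268.65934066 196.99725275] rect ((270.70880126953125, 195.71470642089844), (32.36592483520508, 17.410106658935547), 85.60128784179688)
```

{"name": "drive_tool", "arguments": {"steps": [0, 4, 0.6, 1, 0, 0, 4, 0.6, 0, 0, 0, 3, 0.4, 0, 0, 0, 1, 0.2, 0, 0, 0, 1, 0.1, 0, 0]}}

```text
clock: 27.82
position: [0.5569, 0.1289, 0.0631]
tool_rot: [-1.571, -0.0, 1.715]
force: [-0.0, 0.6, -0.1]
grip_width: -0.0001
```

```bash
python3 - <<'E'
from h import *
nt()
E
```

```text
t 27.82 n 0.5697 t 0.0461 z 0.0631 yaw 1.715 Fn 0.0 Ft 0.6 Fz -0.1 g -0.0001
```

{"name": "drive_tool", "arguments": {"steps": [0, 0.5, 0.1, 0, 0, 0, 0.5, 0.1, 0, 0, 0, 0.5, 0, 0, 0, 0, 0.5, 0.1, 0, 0, 0, 0, 0, 0, 0]}}

```text
clock: 28.23
position: [0.5587, 0.1292, 0.0631]
tool_rot: [-1.571, 0.0, 1.715]
force: [-0.2, -0.3, 0.2]
grip_width: 0.0001
```

```bash
python3 - <<'E'
from h import *
nt()
E
```

```text
t 28.23 n 0.5716 t 0.0462 z 0.0631 yaw 1.715 Fn -0.2 Ft -0.2 Fz 0.2 g 0.0001
```

{"name": "drive_tool", "arguments": {"steps": [0, 0.5, 0, 0, 0, 0, 0.5, 0, 0, 0, 0, 0.5, 0, 0, 0, 0, 0.5, 0, 0, 0, 0, 0, 0, 0, 0]}}

```text
clock: 28.65
position: [0.5607, 0.1291, 0.0631]
tool_rot: [-1.571, 0.0, 1.715]
force: [-0.3, 0.1, 0.3]
grip_width: 0.0002
```

```bash
python3 - <<'E'
from h import *
nt(); cream('scene','s32.png')
E
```

```text
t 28.65 n 0.5736 t 0.0458 z 0.0631 yaw 1.715 Fn -0.3 Ft 0.1 Fz 0.3 g 0.0002
scene area 331 box [261 179  20  33] c [267.86404834 197.29909366] rect ((266.4270324707031, 195.8621826171875), (32.0763053894043, 18.35159683227539), 62.10273361206055)
```

{"name": "drive_tool", "arguments": {"steps": [0, 0.5, 0, 0, 0, 0, 0.5, 0, 0, 0, 0, 0.5, 0, 0, 0, 0, 0, 0, 0, 0, 0, 0, 0, 0, 0]}}

```text
clock: 29.12
position: [0.5622, 0.1291, 0.0631]
tool_rot: [-1.571, 0.0, 1.715]
force: [-1.0, 0.1, 0.7]
grip_width: -0.0002
```

```bash
python3 - <<'E'
from h import *
nt(); cream('scene','s33.png')
E
```

```text
t 29.12 n 0.5750 t 0.0456 z 0.0631 yaw 1.715 Fn -1.0 Ft 0.2 Fz 0.7 g -0.0002
scene area 338 box [261 179  19  33] c [267.47928994 196.89940828] rect ((269.9203796386719, 194.80532836914062), (32.46126937866211, 17.427980422973633), 86.18592071533203)
```

{"name": "drive_tool", "arguments": {"steps": [0, 0.5, 0.1, 0, 0, 0, 0.5, 0, 0, 0, 0, 0, 0, 0, 0, 0, 0, 0, 0, 0, 0, 0, 0, 0, 0]}}

```text
clock: 29.58
position: [0.563, 0.1293, 0.063]
tool_rot: [-1.57, 0.0, 1.715]
force: [-2.8, 0.7, 1.5]
grip_width: 0.0002
```

```bash
python3 - <<'E'
from h import *
nt()
E
```

```text
t 29.58 n 0.5758 t 0.0457 z 0.0630 yaw 1.715 Fn -2.6 Ft 1.1 Fz 1.5 g 0.0002
```

{"name": "drive_tool", "arguments": {"steps": [0, 0.5, 0.1, 0, 0, 0, 0.5, 0, 0, 0, 0, 0, 0, 0, 0, 0, 0, 0, 0, 0, 0, 0, 0, 0, 0]}}

```text
clock: 30.0
position: [0.5642, 0.1293, 0.063]
tool_rot: [-1.571, 0.0, 1.715]
force: [-2.6, -0.3, -1.4]
grip_width: 0.0
```

```bash
python3 - <<'E'
from h import *
nt(); cream('scene','s34.png')
E
```

```text
t 30.00 n 0.5771 t 0.0455 z 0.0630 yaw 1.715 Fn -2.6 Ft 0.1 Fz -1.4 g 0.0000
scene area 329 box [260 178  20  33] c [266.95744681 196.3556231 ] rect ((269.5655212402344, 193.7862091064453), (32.5538330078125, 17.93782615661621), 85.2363510131836)
```

{"name": "drive_tool", "arguments": {"steps": [0, 0.5, 0.1, 0, 0, 0, 0.5, 0, 0, 0, 0, 0, 0, 0, 0, 0, 0, 0, 0, 0, 0, 0, 0, 0, 0]}}

```text
clock: 30.47
position: [0.5651, 0.1294, 0.063]
tool_rot: [-1.571, 0.0, 1.715]
force: [-2.9, -0.2, -2.1]
grip_width: -0.0001
```

```bash
python3 - <<'E'
from h import *
nt(); cream('scene','s35.png')
E
```

```text
t 30.47 n 0.5779 t 0.0454 z 0.0630 yaw 1.715 Fn -2.9 Ft 0.2 Fz -2.1 g -0.0001
scene area 329 box [260 178  19  33] c [266.42857143 196.27355623] rect ((268.9646301269531, 193.86305236816406), (32.339019775390625, 17.47305679321289), 86.8201675415039)
```

{"name": "drive_tool", "arguments": {"steps": [0, 0.5, 0.1, 0, 0, 0, 0.5, 0, 0, 0, 0, 0, 0, 0, 0, 0, 0, 0, 0, 0, 0, 0, 0, 0, 0]}}

```text
clock: 30.93
position: [0.5655, 0.1294, 0.063]
tool_rot: [-1.569, 0.0, 1.715]
force: [-7.1, -1.0, -1.4]
grip_width: -0.0003
```

```bash
python3 - <<'E'
from h import *
nt()
E
```

```text
t 30.93 n 0.5784 t 0.0454 z 0.0630 yaw 1.715 Fn -7.1 Ft 0.0 Fz -1.4 g -0.0003
```

{"name": "drive_tool", "arguments": {"steps": [0, 0.5, 0.1, 0, 0, 0, 0, 0, 0, 0, 0, 0, 0, 0, 0, 0, 0, 0, 0, 0, 0, 0, 0, 0, 0]}}

```text
clock: 31.35
position: [0.5655, 0.1294, 0.0629]
tool_rot: [-1.568, 0.0, 1.715]
force: [-10.5, -1.3, 3.6]
grip_width: 0.0001
```

```bash
python3 - <<'E'
from h import *
nt(); cream('scene','s36.png')
E
```

```text
t 31.35 n 0.5784 t 0.0454 z 0.0629 yaw 1.715 Fn -10.6 Ft 0.3 Fz 3.6 g 0.0001
scene area 329 box [260 178  19  33] c [266.22492401 196.15805471] rect ((268.7176208496094, 193.82940673828125), (32.442623138427734, 17.563499450683594), 85.60128784179688)
```

{"name": "drive_tool", "arguments": {"steps": [0, -0.4, 0, 0, 0, 0, 0, 0, 0, 0, 0, 0, 0, 0, 0, 0, 0, 0, 0, 0, 0, 0, 0, 0, 0]}}

```text
clock: 31.82
position: [0.5656, 0.1294, 0.063]
tool_rot: [-1.569, 0.0, 1.715]
force: [-7.6, -1.7, 1.6]
grip_width: -0.0002
```

{"name": "drive_tool", "arguments": {"steps": [0, 0, 0, 0, 0, 0, 0, 0, 0, 0, 0, 0, 0, 0, 0, 0, 0, 0, 0, 0, 0, 0, 0, 0, 0]}}

```text
clock: 32.23
position: [0.5656, 0.1295, 0.063]
tool_rot: [-1.569, 0.0, 1.715]
force: [-8.5, -0.4, 2.0]
grip_width: -0.0001
```

{"name": "drive_tool", "arguments": {"steps": [0, 0, 0, 0, 0, 0, 0, 0, 0, 0, 0, 0, 0, 0, 0, 0, 0, 0, 0, 0, 0, 0, 0, 0, 0]}}

```text
clock: 32.65
position: [0.5656, 0.1294, 0.063]
tool_rot: [-1.569, 0.0, 1.715]
force: [-8.4, -2.1, 0.7]
grip_width: 0.0001
```

{"name": "drive_tool", "arguments": {"steps": [0, 0, 0, 0, 0, 0, 0, 0, 0, 0, 0, 0, 0, 0, 0, 0, 0, 0, 0, 0, 0, 0, 0, 0, 0]}}

```text
clock: 33.07
position: [0.5655, 0.1294, 0.0629]
tool_rot: [-1.569, 0.0, 1.715]
force: [-9.1, -1.2, 1.9]
grip_width: -0.0001
```

{"name": "drive_tool", "arguments": {"steps": [0, -1, -0.1, 0, 0, 0, -2, -0.3, 0, 0, 0, -5, -0.7, 0, 0, 0, -20, -3, 0, 0, 0, -30, -4.4, 0, 0]}}

```text
clock: 33.48
position: [0.5092, 0.1214, 0.0632]
tool_rot: [-1.573, -0.001, 1.714]
force: [0.8, 0.2, -0.6]
grip_width: 0.0002
```

{"name": "drive_tool", "arguments": {"steps": [0, -36, -5.3, 10, 0, 0, -36, -5.3, 20, 0, 0, -20, -3, 20, 0, 0, 0, 0, 0, 0, 0, 0, 0, 0, 0]}}

```text
clock: 33.9
position: [0.4166, 0.1077, 0.1143]
tool_rot: [-1.574, -0.0, 1.715]
force: [0.3, 0.7, -0.2]
grip_width: -0.0001
```

```bash
python3 - <<'E'
from h import *
nt(); cream('scene','s40.png'); cream('top','t40.png')
a=cv2.imread('pics/s40.png')[110:240,195:325]; b=cv2.imread('pics/t40.png')[130:230,235:335]
f=lambda i:cv2.resize(i,(400,400),interpolation=cv2.INTER_CUBIC)
cv2.imwrite('pics/c40.png',np.hstack([f(a),f(b)]))
E
```

```text
t 33.90 n 0.4279 t 0.0457 z 0.1143 yaw 1.715 Fn 0.4 Ft 0.6 Fz -0.2 g -0.0001
scene area 450 box [260 175  19  36] c [267.82666667 191.85555556] rect ((268.812255859375, 192.5565643310547), (34.77012634277344, 17.646671295166016), 87.27368927001953)
top area 215 box [279 174  20  18] c [288.16744186 182.5627907 ] rect ((288.5, 182.5), (17.0, 19.0), 90.0)
```

View pics/c40.png

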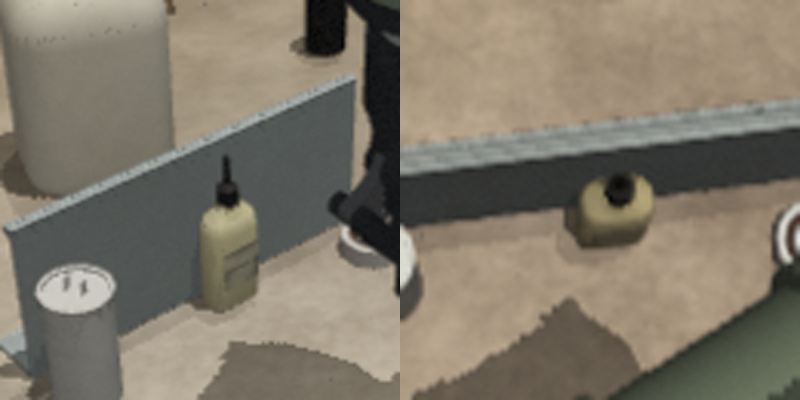

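The bottle stands upright against the panel. Its rear-foot edge is at top row 192 (191–193 predicted for flush), the capacitor and bearing look unmoved, and the gripper is clear. I'm handing it in.

```bash
python3 - <<'E'
from h import *
print(workorder.job_done()); nt()
E
```

```text
the job is handed in; nothing more can be done
None
the job is handed in; nothing more can be done
```

The bottle is standing on its foot against the panel and the job is handed in at about 34 s, but one push on the way may have broken the 20 N limit. During that push, with the bottle leaning about 24°, it jammed for a moment and the tool force read about 36 N horizontally and 23 N vertically. A simple force balance puts the load on the panel at roughly 20 N, which is at the limit. I can't say which side of it, because the panel force itself was not measured. I backed off at once.

**What I did:** I gripped the nozzle and eased the grip so the bottle pivoted up. I leaned it at about 40° against the panel, released it and withdrew. I pushed the foot low with closed fingers, then hit the jam when I moved the push to mid-height. I finished the slide with an offset open finger lower down, at about 2 N. Then I pressed it against the panel at mid-height and held 7.6–9.1 N for about 1.3 s, after a brief 10.6 N.

**Last checks:**
- **Standing and flush:** both cameras show the bottle upright, with its foot where it should be for flush contact to within about 1–2 mm. The tool also stopped firmly there.
- **Robot clear:** the gripper was about 15 cm back and touching nothing.
- **Bystanders:** the capacitor and the bearing beside the panel looked unmoved. I did not re-check the other three.
- **Possible touch on the panel:** near the end of the offset push the force rose to about 6 N. That may have been the gripper body lightly touching the panel.

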